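Run the tint flask on the press-to-run mixer

TASK

Take the larger of the two round flasks by its neck out of its cork ring, lower it upright and gently down inside the mixer's deep round splash guard until its belly sits in the sprung ring cradle, then press it straight down so that the ring sinks about 20 mm against its springs, which runs the mixer. Finish while still gripping the flask and holding the ring down: do not let go. Push with the flask only, never with the gripper on the mixer, and leave the smaller flask and the other things where they are.

Things in the scene. Friction and masses are not known exactly. Their poses are not given: they have to be found in the camera images.
- flask_belly (a point): Centre of the ball-shaped belly (76 mm diameter, underside 38 mm below this point) of the larger flask: white glazed, round-bottomed, long straight neck, 150 mm from underside to lip plus an 8 mm cork, 0.2 to 0.4 kg, weight low. It stands upright in a fixed cork ring (96 mm across, 25 mm high), belly centre about 51 mm above the table. z is its axis, upwards; yaw is of no account.
- flask_neck (a point): Grasp point on the axis of the larger flask's neck, 84 mm above the belly centre (122 mm above the underside). The neck is a plain cylinder 26 mm in diameter from about 45 mm to 106 mm above the belly centre, with a 30 mm lip above that (to 112 mm) and a cork 20 mm across to 120 mm.
- small_flask_belly (a point): Centre of the belly of the smaller flask, a bystander: same form and material, belly 54 mm in diameter, 110 mm tall, neck 20 mm, in its own fixed cork ring (78 mm across, 25 mm high). The two flasks may be in either place. It must stay in its ring.
- mixer: Fixed bench mixer: grey base 150 x 150 x 40 mm, its origin at the centre of the underside, on the table. On top, concentric, stands an open aluminium splash guard: a round tube of 124 mm outer and 116 mm inner diameter, its rim 125 mm above the table. Inside it, on three springs, is the steel ring cradle. Guard and cradle belong to this body.
- cradle_seat (a point): Centre of the top face of the ring cradle, on the mixer's vertical axis; 90 mm above the table when nothing presses, and sinks with the ring. Ring: 84 mm outer, 60 mm inner diameter, 8 mm high. The flask's belly sits in its hole with the belly centre about 23 mm above this point.
- cradle (a joint): How far the ring has sunk, in m: 0 is fully up, 0.028 is its stop. Springs: about 3 N to start it moving, then 0.45 N per mm, about 12 N at 20 mm and 16 N at the stop. The flask's own weight sinks it less than 3 mm.
- paint_pot: Bystander: small closed paint can, 54 mm across, 62 mm high, standing between the flasks and the mixer. Origin at the centre of its underside.
- tape_roll: Bystander: roll of tape lying flat, 90 mm across, 24 mm high. Origin at the centre of its underside.
- jar: Bystander: closed jar, 66 mm across, 85 mm high. Origin at the centre of its underside.
- paint_can: Bystander: closed paint can, 100 mm across, 115 mm high. Origin at the centre of its underside.
- putty_knife: Bystander: putty knife lying flat on the table at the robot's right.
- paint_brush: Bystander: paint brush lying flat on the table at the robot's left.
There are look-alikes about, which are no part of the job. Leave any blue or red look-alike of the part that bears flask_belly alone.

How it is judged:
On the way, in this order (a step that is already met when the one before it is completed fails the run):
1. the larger flask is gripped and lifted clear of its cork ring (contact force between the fingers and flask above 2 N and height (world z) of flask_belly above 0.1 m and contact force between flask and mixer below 0.1 N), for 0.1 s.
2. still gripped, the flask sits upright in the ring cradle, centred, while the ring has sunk less than 12 mm (contact force between the fingers and flask above 2 N and horizontal distance between flask_belly and cradle_seat below 0.006 m and z of flask_belly in the frame of cradle_seat between 0.018 and 0.028 m and angle between flask_belly's own z axis and vertical below 0.2 rad and contact force between flask and mixer above 0.3 N and value of joint cradle below 0.012 m), for 0.05 s.
At the end, for the whole second after the job is handed in: The robot still grips the larger flask (over 2 N), at rest, within 0.15 rad of upright, seated in the ring (within 6 mm of its axis, belly centre 18 to 28 mm above it), ring sunk over 14 mm, pressed with over 6 N; the robot does not touch the mixer (contact force between the fingers and flask above 2 N and horizontal distance between flask_belly and cradle_seat below 0.006 m and z of flask_belly in the frame of cradle_seat between 0.018 and 0.028 m and angle between flask_belly's own z axis and vertical below 0.15 rad and value of joint cradle above 0.014 m and contact force between flask and mixer above 6 N and linear speed of flask below 0.03 m/s and contact force between each of the arm, the fingers and mixer below 0.5 N); the arm keeps its last pose, push and grip.
It fails at once if the flask is pressed or knocked against the mixer with more than 25 N (contact force between flask and mixer above 25 N).
It fails at once if the flask is dropped or rammed: it moves faster than 0.25 m/s while touching the mixer (contact force between flask and mixer above 0.5 N and linear speed of flask above 0.25 m/s).
It fails at once if the flask is tipped by more than 0.6 rad (angle between flask_belly's own z axis and vertical above 0.6 rad).
It fails at once if the robot pushes on the mixer itself with more than 3 N (contact force between any of the arm, the fingers and mixer above 3 N).
It fails at once if the smaller flask is moved more than 20 mm or another bystander more than 30 mm (distance of small_flask_belly from where it was at the start of the episode above 0.02 m or distance of any of paint_pot, tape_roll, jar, paint_can, putty_knife, paint_brush from where it was at the start of the episode above 0.03 m).
It also fails if it takes over 43 s, if anything falls off the work surface, if the arm or the gripper's body presses on something with over 40 N, if the wrist force passes 120 N, or if a joint passes its speed limit or range.

ROBOT

A 6-joint arm with a two-finger parallel gripper is mounted at the origin on the work surface. World frame = base frame: x ahead of the robot, y to its left, z up, the work surface at z = 0. Lengths are in m, angles in rad, forces in N, time in s.
With the tool pointing down it reaches from about 0.375 to 0.9 m from the base axis. Payload 3.1 kg.
Tool frame: the origin (TCP) lies on the centre line of the jaws, within the pads' length; the fingertips stand robot.nose_length ahead of it and the grasp point (between the pads) lies 6 mm ahead of it (robot.nose_length is the distance from the TCP to the fingertips, in m); z points along the fingers, y is the line along which they close (so a half turn about z gives the same grasp; the last joint's range is limited). The gripper opens to 87 mm and grips with 3 to 60 N. Pads are 19 mm wide; open, the fingers measure 117 mm over their backs; the gripper's body (75 mm by 190 mm) begins 51 mm behind the grasp point.
Start: joints at [-1.411, 0.527, 1.433, -0, 1.181, -0.178], TCP at [0.207, -0.59, 0.248] pointing down, gripper open.
Joint ranges: [-3.08, 3.08], [-0.75, 2.2], [0.22, 2.44], [-1.43, 4.57], [0, 2.65], [-2.85, 2.85]. Speed limits (rad/s): [2.79, 2.79, 3.14, 3.14, 3.14, 3.14].

INTERFACE

Orientations are given as a unit quaternion [x, y, z, w].
In Python, from rig import robot gives the robot as it stands.
- The arm moves only by the shell command python3 -m crank 'ROWS' [FORCE]. ROWS is JSON, one flat list of numbers, 7 for each row, row after row: the shift along the tool's x, y, z in mm, then the turn, a rotation vector about the tool's x, y, z in degrees, then the closure in counts, from 0 (fully open) to 255 (shut). In form: [x, y, z, ax, ay, az, fingers, x, y, z, ax, ay, az, fingers, ...]. A call has exactly 5 rows; each row is the pose to reach, as a shift and turn from the pose commanded when the call began, along the tool's axes at that moment; what a row does not reach only later rows make up. A row lasts 1/12 s, in which the tool goes at most 41.7 mm and 7.16 degrees, less where a joint would pass 70% of its speed; a pose out of reach is approached as far as the arm can. A call with a gripper value outside its range is refused whole. The fingers move at their own pace and stop on an object; FORCE is the grip in N (left out, the last holds). Time passes only in rows, so rows that repeat a pose let the fingers close, or fill a call up. It gives the time, the measured TCP pose, the force, the opening and the grip force at its end, in the units of the state.
- robot.get_obs(): the state, without advancing time (a new reading comes with each control period).
- robot.camera(name): name is "scene" or "top" or "wrist"; returns a dict with "pixels" (384x512x3 uint8, red, green, blue), "intrinsics" (3x3 intrinsics, pixels), "k1" (the pictures are not rectified: a ray, as slopes to the right and down, at radius r is drawn at 1 + k1 r^2 times it, then the intrinsics apply), "extrinsics" (4x4, takes a point from camera to world coordinates); the wrist camera has in their place "mount" (4x4, takes a point from camera to tool coordinates, whose origin is the TCP and whose axes are the flange's). Camera axes: x right, y down, z forward; pixel columns grow to the right and rows downward; lengths in m; the calibration is good to about 2 mm. A picture is of the moment at which its call begins: read the wrist's pose just before it. There is no depth.
- robot.hand_in(): hands the job in; it is judged then, once.
The state is a dict: "time": time; "q": joint angles; "joint_velocities": joint speeds; "joint_torque": joint torques, N m; "position": TCP position; "tool_rot": TCP orientation; "ft_force": force on the tool from outside, world axes, zero at the start; "moment": the same for the moment, N m; "grip_width": finger opening in m; "grip_force": force on a finger pad.
Only numpy, scipy, OpenCV 4.12 (cv2) and the standard library are available. Lean on these libraries where they do the work, as an engineer would, in place of code of your own. Each camera call takes 0.05 s, during which the arm holds its last target. There are 200 camera calls.

## Working session

There is one attempt and no reset: what is moved stays moved. The work goes in short steps, Python scripts to look and compute and a shell command to move; the robot and the scene stay as the last step left them, time stands still between calls to the robot, and variables do not carry over. Pictures are saved under pics/ and viewed, at most 10 in all, crops included, and the job is handed in when it is done.

```bash
mkdir -p pics
python3 - <<'E'
from rig import robot
import cv2,pickle
o=robot.get_obs();print(o, robot.nose_length)
d={}
for n in("scene","top"):
    c=robot.camera(n);d[n]=c;cv2.imwrite(f"pics/{n}0.png",c["pixels"][:,:,::-1]);print(n,c["intrinsics"],c["k1"],c["extrinsics"])
pickle.dump(d,open("cams.pkl","wb"))
E
```

```text
{'time': 0.0, 'q': array([-1.41150582e+00,  5.28477884e-01,  1.43388164e+00, -1.41014120e-05,
        1.18140020e+00, -1.78477730e-01]), 'joint_velocities': array([ 0.00158217,  0.00049488, -0.00016031, -0.00105396, -0.00037022,
       -0.00238016]), 'joint_torque': array([ 6.33268883e-06, -4.40041280e+01, -1.76590812e+01,  6.32139668e-02,
        5.82927733e-02, -1.51414088e-04]), 'position': array([ 0.20704309, -0.58899847,  0.24657095]), 'tool_rot': array([ 9.85771911e-01,  1.68084994e-01,  3.87515633e-06, -1.08354514e-03]), 'ft_force': array([ 0.49871202, -0.32423404, -0.60220399]), 'moment': array([ 0.01241203, -0.03124872, -0.00830303]), 'grip_force': 0.0, 'grip_width': 0.0870153340135348} 0.025
scene [[423.04966915   0.         252.53976427]
 [  0.         423.04966915 191.26865928]
 [  0.           0.           1.        ]] -0.09047499233451463 [[-0.42886707  0.57057241 -0.70037144  1.46746356]
 [ 0.90331242  0.27942837 -0.32549418  0.40731838]
 [ 0.00998565 -0.77224796 -0.63524277  0.95727325]
 [ 0.          0.          0.          1.        ]]
top [[463.65997779   0.         250.147385  ]
 [  0.         463.65997779 188.76599726]
 [  0.           0.           1.        ]] -0.09547097482310868 [[-0.00812764 -0.99450693  0.1043547   0.38200098]
 [-0.9999226   0.00906596  0.00852043 -0.01024304]
 [-0.0094197  -0.10427737 -0.99450364  1.62654595]
 [ 0.          0.          0.          1.        ]]
```

View pics/scene0.png

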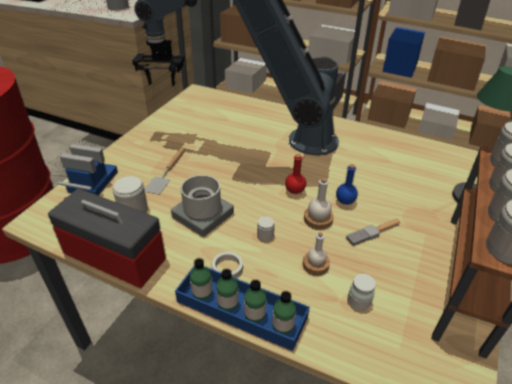

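View pics/top0.png

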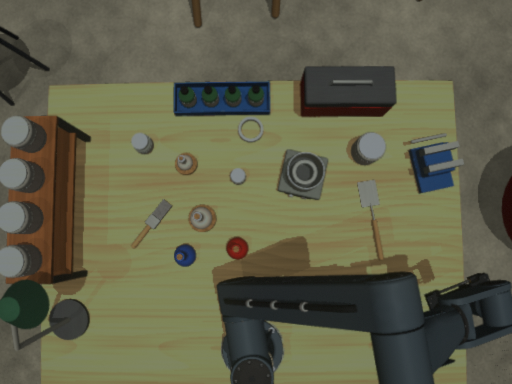

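Candidates for the flask:
- White with cork at scene (320,205) / top (202,217).
- White with cork at scene (317,255) / top (186,163).
- Red at scene (296,178) and blue at (346,188), which are look-alikes.

The white one at scene (320,205) looks larger, so I'll confirm it in an enlarged crop.

Run:
```python
import cv2,numpy as np
s=cv2.imread("pics/scene0.png");t=cv2.imread("pics/top0.png")
r=lambda a,k:cv2.resize(a,None,fx=k,fy=k,interpolation=cv2.INTER_CUBIC)
A=r(s[150:280,280:360],4)   # 320x520
B=r(t[140:270,160:260],4) #400x520
cv2.imwrite("pics/crop1.png",np.hstack([A,B]))
C=r(s[165:235,165:240],5) #375x350
D=r(t[140:210,270:340],5) #350x350
cv2.imwrite("pics/crop2.png",np.hstack([C,D]))
```

```text
(no output)
```

View pics/crop1.png

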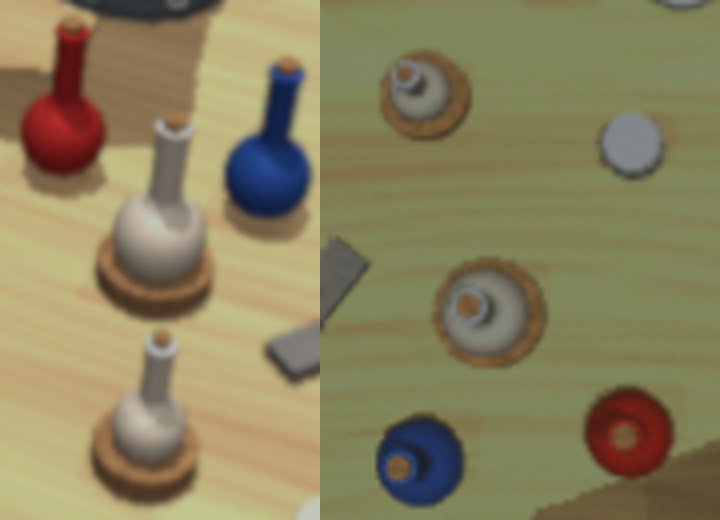

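View pics/crop2.png

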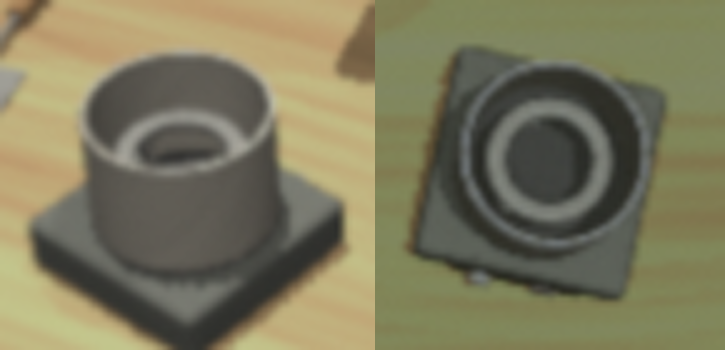

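The left crop shows the white flask at scene (320,209) / top (201,218) with a clearly bigger belly and ring than the white one at (317,255). It is the larger flask. The guard rim is centred near top (305.6,170.6) and scene (200,187).

```bash
cat > h.py <<'E'
import numpy as np,cv2,pickle
from scipy.optimize import least_squares
from scipy.spatial.transform import Rotation as R
def ray(c,px,E):
    K=c["intrinsics"]; p=np.array([(px[0]-K[0,2])/K[0,0],(px[1]-K[1,2])/K[1,1]])
    d=p.copy()
    for _ in range(20): d=p/(1+c["k1"]*(d@d))
    return E[:3,3],E[:3,:3]@np.r_[d,1]
def onz(c,px,z,E=None):
    o,d=ray(c,px,c["extrinsics"] if E is None else E); return o+d*(z-o[2])/d[2]
def proj(c,P,E=None):
    E=c["extrinsics"] if E is None else E
    q=(np.atleast_2d(P)-E[:3,3])@E[:3,:3]; s=q[:,:2]/q[:,2:]; s=s*(1+c["k1"]*(s**2).sum(1,keepdims=True))
    K=c["intrinsics"]; return s*[K[0,0],K[1,1]]+[K[0,2],K[1,2]]
def wristE(c,o):
    T=np.eye(4);T[:3,:3]=R.from_quat(o["tool_rot"]).as_matrix();T[:3,3]=o["position"];return T@c["mount"]
E
python3 - <<'E'
from h import *
d=pickle.load(open("cams.pkl","rb"));s,t=d["scene"],d["top"]
for n,c,p,z in [("cork",s,(323.6,180.6),.171),("belly",s,(319.6,208.9),.051),("cork",t,(196.4,215.6),.171),("belly",t,(201.4,217.9),.051),("ring",t,(202.1,217.6),.025),
 ("rim",s,(200.2,187.4),.125),("rim",t,(305.6,170.6),.125),("cradle",t,(304.4,171.6),.09),("small",t,(186,163),.04),("pot",t,(237.5,176),.062),("red",t,(237,248),.05),("blue",t,(185,256),.05)]:
    print(n,onz(c,p,z).round(4))
o=onz(t,(305.6,170.6),.125)
E
```

```text
cork [0.4597 0.1763 0.171 ]
belly [0.454  0.1756 0.051 ]
cork [0.4514 0.172  0.171 ]
belly [0.4492 0.1699 0.051 ]
ring [0.4513 0.1705 0.025 ]
rim [ 0.6047 -0.1745  0.125 ]
rim [ 0.5977 -0.1793  0.125 ]
cradle [ 0.5993 -0.1791  0.09  ]
small [0.6405 0.2254 0.04  ]
pot [0.5903 0.0459 0.062 ]
red [0.3465 0.0493 0.05  ]
blue [0.3206 0.2257 0.05  ]
```

Both views agree within 6 mm: the flask is at about (0.453, 0.172) and the mixer at about (0.600, -0.178), both in reach. I'll move near the mixer first and look with the wrist camera.

```bash
for i in 1 2 3; do python3 -m crank '[26,-20,-7,0,0,0,0, 52,-39,-14,0,0,0,0, 78,-59,-21,0,0,0,0, 105,-79,-28,0,0,0,0, 131,-98,-34,0,0,0,0]'; done
python3 -m crank '[0,0,0,0,0,0,0, 0,0,0,0,0,0,0, 0,0,0,0,0,0,0, 0,0,0,0,0,0,0, 0,0,0,0,0,0,0]'
python3 - <<'E'
from h import *
from rig import robot
o=robot.get_obs();c=robot.camera("wrist");pickle.dump((o,c),open("w1.pkl","wb"))
cv2.imwrite("pics/w1.png",c["pixels"][:,:,::-1]);print(o["position"],o["tool_rot"],o["q"],c["mount"],c["intrinsics"],c["k1"])
E=wristE(c,o);print(E);print(proj(c,[[.6,-.178,.125],[.6,-.178,.09]],E))
E
```

```text
time: 0.52
position: [0.2987, -0.4521, 0.2815]
tool_rot: [0.986, 0.168, -0.0, -0.001]
ft_force: [0.9, 0.3, -0.3]
grip_width: 0.0868
grip_force: 0.0
time: 0.93
position: [0.3899, -0.3161, 0.3157]
tool_rot: [0.986, 0.168, -0.0, -0.0]
ft_force: [0.9, -0.6, 0.0]
grip_width: 0.0874
grip_force: 0.0
time: 1.35
position: [0.481, -0.1802, 0.3498]
tool_rot: [0.986, 0.168, -0.0, -0.0]
ft_force: [0.4, -0.8, 0.1]
grip_width: 0.0873
grip_force: 0.0
time: 1.77
position: [0.4797, -0.183, 0.3491]
tool_rot: [0.986, 0.167, -0.001, -0.0]
ft_force: [-0.4, 0.5, 0.4]
grip_width: 0.087
grip_force: 0.0
[ 0.47974798 -0.18300885  0.34906044] [ 9.85932507e-01  1.67142920e-01 -5.16910822e-04 -2.63563638e-04] [-5.82148098e-01  2.63754394e-01  1.57099847e+00 -3.30436696e-04
  1.30795552e+00  6.52871989e-01] [[-2.76188770e-04 -9.55728036e-01 -2.94251330e-01  8.16985328e-02]
 [ 9.99999628e-01 -5.04508491e-04  7.00028244e-04 -4.05527698e-04]
 [-8.17488913e-04 -2.94251027e-01  9.55727819e-01 -1.37963459e-01]
 [ 0.00000000e+00  0.00000000e+00  0.00000000e+00  1.00000000e+00]] [[327.97571518   0.         251.0892831 ]
 [  0.         327.97571518 192.64364195]
 [  0.           0.           1.        ]] 0.03149142714440999
[[ 3.29323029e-01 -9.02168072e-01 -2.78637958e-01  5.56900811e-01]
 [-9.44217309e-01 -3.14617998e-01 -9.73097554e-02 -1.55747351e-01]
 [ 1.25237914e-04  2.95141126e-01 -9.55453662e-01  4.86948011e-01]
 [ 0.00000000e+00  0.00000000e+00  0.00000000e+00  1.00000000e+00]]
[[285.60717905  56.46769585]
 [282.46921707  59.61115128]]
```

View pics/w1.png

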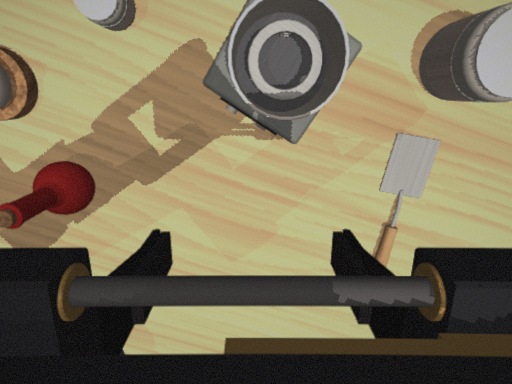

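The rim is at about (289,57) and the cradle at (285,58), close to the predicted points. I'll take one centred shot of the mixer and one of the flask, then view both together.

```bash
cat > snap.py <<'E'
import sys
from h import *
from rig import robot
o=robot.get_obs();c=robot.camera("wrist");pickle.dump((o,c),open(sys.argv[1]+".pkl","wb"))
cv2.imwrite(f"pics/{sys.argv[1]}.png",c["pixels"][:,:,::-1]);print(o["position"],o["q"])
E
python3 -m crank '[40,0,0,0,0,0,0, 80,0,0,0,0,0,0, 120,0,0,0,0,0,0, 120,0,0,0,0,0,0, 120,0,0,0,0,0,0]' >/dev/null; python3 snap.py w2
for i in 1 2; do python3 -m crank '[-2,-38,0,0,0,0,0, -4,-76,0,0,0,0,0, -6,-114,0,0,0,0,0, -8,-152,0,0,0,0,0, -11,-190,0,0,0,0,0]'>/dev/null; done
python3 -m crank '[0,0,0,0,0,0,0, 0,0,0,0,0,0,0, 0,0,0,0,0,0,0, 0,0,0,0,0,0,0, 0,0,0,0,0,0,0]'
python3 snap.py w3
python3 - <<'E'
import cv2,numpy as np
a=cv2.imread("pics/w2.png");b=cv2.imread("pics/w3.png")
r=lambda a:cv2.resize(a,None,fx=2,fy=2,interpolation=cv2.INTER_CUBIC)
cv2.imwrite("pics/w23.png",np.hstack([r(a[60:300,190:390]),r(b[0:240,190:390])]))
E
```

```text
[ 0.59455876 -0.14245786  0.34837761] [-4.17593439e-01  4.15271014e-01  1.33827391e+00 -3.10833597e-04
  1.38954795e+00  8.14553964e-01]
time: 3.53
position: [0.4476, 0.2074, 0.3496]
tool_rot: [0.986, 0.167, 0.0, 0.0]
ft_force: [0.5, -0.5, -0.8]
grip_width: 0.0873
grip_force: 0.0
[0.4475992  0.20739002 0.34959041] [ 2.07142069e-01  2.31413728e-01  1.61523748e+00 -3.64739323e-04
  1.29490640e+00  1.44308417e+00]
```

View pics/w23.png

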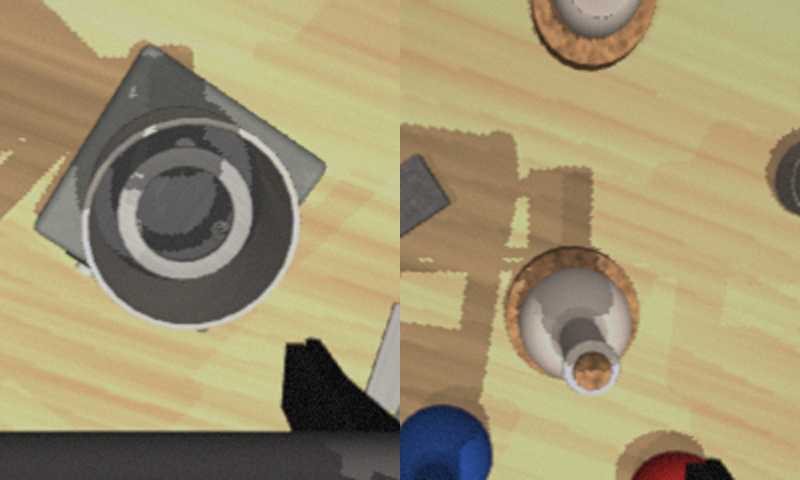

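Left crop: the guard rim spans (82–299, 115–328) and the cradle (116–253, 147–279). Right crop: the cork is at (592,371), the lip spans 563–621, and the cork ring is around (573,315). I'll fit circle bounding boxes to these.

Run:
```python
from h import *
th=np.linspace(0,2*np.pi,181);C=np.c_[np.cos(th),np.sin(th),0*th]
def fit(f,x0,z,r,box,off):
    o,c=pickle.load(open(f,"rb"));E=wristE(c,o)
    t=np.array([np.nan if v is None else (v+.5)/2-.5+off[i//2] for i,v in enumerate(box)])
    def res(p):
        q=proj(c,np.r_[p,z]+r*C,E); b=np.array([q[:,0].min(),q[:,0].max(),q[:,1].min(),q[:,1].max()]); e=b-t; return e[~np.isnan(e)]
    s=least_squares(res,x0,diff_step=1e-4);print(f,z,r,s.x.round(4),s.fun.round(1));return s.x
m=(.6,-.18);k=(.452,.172)
fit("w2.pkl",m,.125,.062,[82,299,115,328],(190,60))
fit("w2.pkl",m,.09,.042,[116,253,147,279],(190,60))
fit("w3.pkl",k,.171,.010,[171,214,350,392],(190,0))
fit("w3.pkl",k,.163,.015,[163,221,None,396],(190,0))
fit("w3.pkl",k,.025,.048,[106,239,246,None],(190,0))
```

```text
w2.pkl 0.125 0.062 [ 0.6006 -0.1805] [-0.7  0.7 -0.2  0.3]
w2.pkl 0.09 0.042 [ 0.5996 -0.1807] [ 0.2 -0.2 -0.3  0.3]
w3.pkl 0.171 0.01 [0.4514 0.1718] [ 0.8 -0.8  0.9 -0.9]
w3.pkl 0.163 0.015 [0.4509 0.171 ] [-0.1  0.1  0. ]
w3.pkl 0.025 0.048 [0.4521 0.1713] [-0.4  0.4  0. ]
```

Mixer axis is (0.600, -0.1806) and flask axis (0.4513, 0.1715), with all features agreeing within 1 mm. Next I'll align and descend.

```bash
python3 -m crank '[-4,17,0,0,0,0,0, -8,35,0,0,0,0,0, -8,35,30,0,0,0,0, -8,35,60,0,0,0,0, -8,35,90,0,0,0,0]' >/dev/null
python3 -m crank '[0,0,30,0,0,0,0, 0,0,60,0,0,0,0, 0,0,80,0,0,0,0, 0,0,80,0,0,0,0, 0,0,80,0,0,0,0]'; python3 snap.py w4
```

```text
time: 4.42
position: [0.4511, 0.1725, 0.1789]
tool_rot: [0.986, 0.167, -0.001, -0.0]
ft_force: [0.8, -0.1, -0.5]
grip_width: 0.087
grip_force: 0.0
[0.45105198 0.17247249 0.17885031] [ 1.33301326e-01  4.45876581e-01  1.85105951e+00 -2.62511401e-05
  8.47263121e-01  1.36790232e+00]
```

View pics/w4.png

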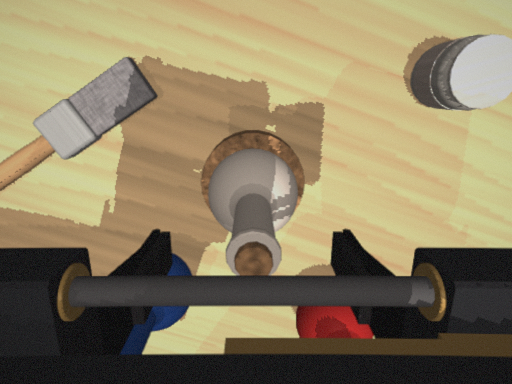

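The neck is centred between the fingers (column 255 against 251). I'll descend the last 38 mm and grip.

```bash
python3 -m crank '[0,0,20,0,0,0,0, 0,0,38,0,0,0,0, 0,0,38,0,0,0,0, 0,0,38,0,0,0,0, 0,0,38,0,0,0,0]'
for i in 1 2 3; do python3 -m crank '[0,0,0,0,0,0,255, 0,0,0,0,0,0,255, 0,0,0,0,0,0,255, 0,0,0,0,0,0,255, 0,0,0,0,0,0,255]' 45; done
```

```text
time: 4.88
position: [0.4524, 0.1734, 0.1432]
tool_rot: [0.986, 0.168, 0.002, 0.0]
ft_force: [1.0, 1.0, 0.3]
grip_width: 0.0873
grip_force: 0.0
time: 5.3
position: [0.4512, 0.1734, 0.1418]
tool_rot: [0.986, 0.168, 0.0, 0.0]
ft_force: [-0.1, -0.7, 0.1]
grip_width: 0.0614
grip_force: 0.0
time: 5.72
position: [0.4511, 0.1733, 0.1415]
tool_rot: [0.986, 0.168, -0.0, 0.0]
ft_force: [-0.3, -0.8, 0.5]
grip_width: 0.0288
grip_force: 43.2
time: 6.13
position: [0.4511, 0.1733, 0.1415]
tool_rot: [0.986, 0.168, -0.0, 0.0]
ft_force: [0.2, 0.3, -0.3]
grip_width: 0.0278
grip_force: 45.0
```

```bash
python3 -m crank '[0,0,-5,0,0,0,255, 0,0,-15,0,0,0,255, 0,0,-30,0,0,0,255, 0,0,-45,0,0,0,255, 0,0,-60,0,0,0,255]'
python3 -m crank '[0,0,-20,0,0,0,255, 0,0,-40,0,0,0,255, 0,0,-60,0,0,0,255, 0,0,-80,0,0,0,255, 0,0,-95,0,0,0,255]'
for i in 1 2 3 4; do python3 -m crank '[1,19,0,0,0,0,255, 2,38,0,0,0,0,255, 4,57,0,0,0,0,255, 5,76,0,0,0,0,255, 6,95,0,0,0,0,255]' | grep pos; done
python3 -m crank '[0,2,0,0,0,0,255, 0,2,0,0,0,0,255, 0,2,0,0,0,0,255, 0,2,0,0,0,0,255, 0,2,0,0,0,0,255]'; python3 snap.py w5
```

```text
time: 6.55
position: [0.4504, 0.1733, 0.202]
tool_rot: [0.986, 0.168, -0.001, -0.0]
ft_force: [-0.3, 0.0, -1.8]
grip_width: 0.028
grip_force: 45.0
time: 6.97
position: [0.4508, 0.1734, 0.2981]
tool_rot: [0.986, 0.168, 0.0, -0.0]
ft_force: [-0.1, -0.0, -2.7]
grip_width: 0.0282
grip_force: 45.0
position: [0.4878, 0.0851, 0.2965]
position: [0.5249, -0.0026, 0.2963]
position: [0.5621, -0.0901, 0.2962]
position: [0.5996, -0.1781, 0.2962]
time: 9.05
position: [0.5999, -0.1779, 0.2965]
tool_rot: [0.986, 0.169, -0.0, -0.0]
ft_force: [0.2, 0.1, -2.1]
grip_width: 0.0279
grip_force: 45.0
[ 0.59985507 -0.17791818  0.29653891] [-4.66837520e-01  4.80162659e-01  1.37296393e+00  3.45940372e-04
  1.28943818e+00  7.64962580e-01]
```

View pics/w5.png

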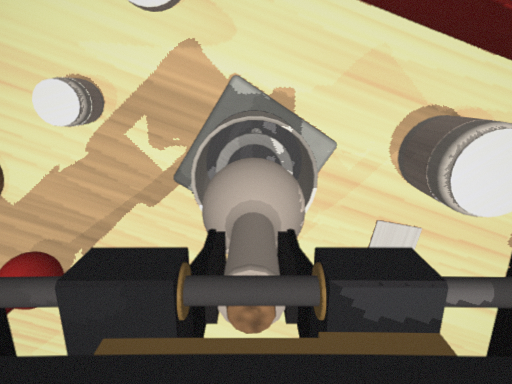

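The flask hangs upright over the guard, with the belly at columns 202–305 (top at row 158) and the rim at columns 192–317 (top at row 110). I'll fit both.

Run:
```python
from h import *
o,c=pickle.load(open("w5.pkl","rb"));E=wristE(c,o);cam=E[:3,3]
Rt=R.from_quat(o["tool_rot"]).as_matrix()
th=np.linspace(0,2*np.pi,361)
def circ(ctr,r,n=np.array([0,0,1.])):
    u=np.cross(n,[.3,.5,.1]);u/=np.linalg.norm(u);v=np.cross(n,u);return ctr+r*(np.cos(th)[:,None]*u+np.sin(th)[:,None]*v)
def sph(ctr,r):
    d=ctr-cam;D=np.linalg.norm(d);n=d/D
    return circ(ctr-n*r*r/D, r*np.sqrt(1-(r/D)**2), n)
def bb(q): return np.array([q[:,0].min(),q[:,0].max(),q[:,1].min()])
f=lambda g,t:least_squares(lambda p:bb(proj(c,g(p),E))-t,[.6,-.18],diff_step=1e-4)
for z in (.203,.207,.21):
    a=f(lambda p:sph(np.r_[p,z],.038),[202,305,158]);print("belly",z,a.x.round(4),a.fun.round(1),"tool",(Rt.T@(np.r_[a.x,z]-o["position"])).round(4))
b=f(lambda p:circ(np.r_[p,.125],.062),[192,317,110]);print("rim",b.x.round(4),b.fun.round(1))
d=np.r_[a.x-b.x,0];print("need shift tool",(-Rt.T@d).round(4))
```

```text
belly 0.203 [ 0.5981 -0.1801] [ 0.2 -0.2 -0. ] tool [-0.0024  0.0015  0.0935]
belly 0.207 [ 0.5987 -0.1798] [-0.7  0.7  0.1] tool [-0.0016  0.0015  0.0895]
belly 0.21 [ 0.5992 -0.1796] [-1.4  1.4  0.1] tool [-0.0011  0.0015  0.0865]
rim [ 0.6039 -0.1796] [-1.5  1.5  0.2]
need shift tool [ 0.0044  0.0016 -0.    ]
```

Belly is at about (0.5985, -0.180) and about 1.5 mm off the mixer axis measured in the clean view. I'll correct this and lower inside the guard to about 8 mm above the seat.

```bash
python3 -m crank '[1.5,1,0,0,0,0,255, 1.5,1,10,0,0,0,255, 1.5,1,25,0,0,0,255, 1.5,1,40,0,0,0,255, 1.5,1,50,0,0,0,255]'
python3 -m crank '[0,0,10,0,0,0,255, 0,0,20,0,0,0,255, 0,0,28,0,0,0,255, 0,0,34,0,0,0,255, 0,0,34,0,0,0,255]'; python3 snap.py w6
python3 -m crank '[0,0,1,0,0,0,255, 0,0,2,0,0,0,255, 0,0,3,0,0,0,255, 0,0,4,0,0,0,255, 0,0,4,0,0,0,255]'
```

```text
time: 9.52
position: [0.6013, -0.179, 0.2445]
tool_rot: [0.986, 0.168, -0.001, -0.001]
ft_force: [-0.4, 0.1, -2.3]
grip_width: 0.0279
grip_force: 45.0
time: 9.93
position: [0.6014, -0.1793, 0.211]
tool_rot: [0.986, 0.168, -0.001, -0.001]
ft_force: [0.6, 0.6, -3.5]
grip_width: 0.0279
grip_force: 45.0
[ 0.60143016 -0.17928979  0.21097853] [-4.67536700e-01  5.72958496e-01  1.46024868e+00  3.64620459e-05
  1.11102488e+00  7.65536894e-01]
time: 10.4
position: [0.6021, -0.1796, 0.2086]
tool_rot: [0.986, 0.168, 0.0, 0.0]
ft_force: [0.4, -0.2, -2.4]
grip_width: 0.0278
grip_force: 45.0
```

View pics/w6.png

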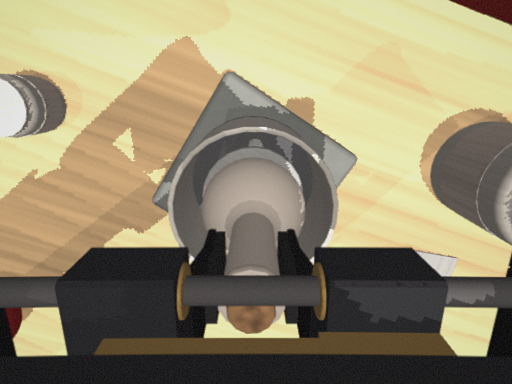

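```bash
for i in 1 2 3; do python3 -m crank '[0,0,0.5,0,0,0,255, 0,0,1,0,0,0,255, 0,0,1.5,0,0,0,255, 0,0,2,0,0,0,255, 0,0,2,0,0,0,255]' | grep -E "pos|ft"; done
```

```text
position: [0.602, -0.1795, 0.2064]
ft_force: [-0.4, 0.4, -2.5]
position: [0.6021, -0.1795, 0.2049]
ft_force: [-0.4, 0.9, 0.8]
position: [0.6021, -0.1796, 0.2026]
ft_force: [-2.2, 0.4, 2.5]
```

The flask is now seated: force changed by about 5 N from TCP z ≈ 0.205. The guard shows even clearance around the belly. The small -x side force suggests about 1 mm offset, so I'll ease that, dwell, then press slowly.

```bash
python3 -m crank '[-0.5,0,0,0,0,0,255, -1,0,0,0,0,0,255, -1,0,0,0,0,0,255, -1,0,0,0,0,0,255, -1,0,0,0,0,0,255]' | grep -E "pos|ft"
for i in 1 2 ; do python3 -m crank '[0,0,1,0,0,0,255, 0,0,2,0,0,0,255, 0,0,3,0,0,0,255, 0,0,4,0,0,0,255, 0,0,4,0,0,0,255]' | grep -E "pos|ft|rot"; done
```

```text
position: [0.6011, -0.1799, 0.2026]
ft_force: [-0.5, 0.6, 1.2]
position: [0.6011, -0.1799, 0.1985]
tool_rot: [0.986, 0.168, -0.0, -0.0]
ft_force: [-1.2, 1.1, 3.1]
position: [0.6011, -0.1799, 0.1945]
tool_rot: [0.986, 0.168, -0.0, -0.0]
ft_force: [-1.9, 2.0, 5.0]
```

The forces match the spring (about 7.5 N at 10 mm). I'll press 10 mm more.

```bash
for i in 1 2 ; do python3 -m crank '[0,0,1,0,0,0,255, 0,0,2,0,0,0,255, 0,0,3.5,0,0,0,255, 0,0,5,0,0,0,255, 0,0,5,0,0,0,255]' | grep -E "pos|ft|rot"; done
python3 -m crank '[0,0,0,0,0,0,255, 0,0,0,0,0,0,255, 0,0,0,0,0,0,255, 0,0,0,0,0,0,255, 0,0,0,0,0,0,255]'; python3 snap.py w7
```

```text
position: [0.6012, -0.1799, 0.1899]
tool_rot: [0.986, 0.168, 0.0, 0.0]
ft_force: [-1.3, 2.1, 6.3]
position: [0.6014, -0.1799, 0.1854]
tool_rot: [0.986, 0.168, 0.0, 0.0]
ft_force: [-2.5, 1.6, 8.9]
time: 14.15
position: [0.6015, -0.1799, 0.1856]
tool_rot: [0.986, 0.168, 0.001, 0.0]
ft_force: [-1.3, 2.4, 8.5]
grip_width: 0.0282
grip_force: 45.0
[ 0.60148521 -0.17989559  0.18564381] [-4.68486541e-01  6.02507789e-01  1.48445293e+00  3.28825146e-04
  1.05347144e+00  7.64325509e-01]
```

View pics/w7.png

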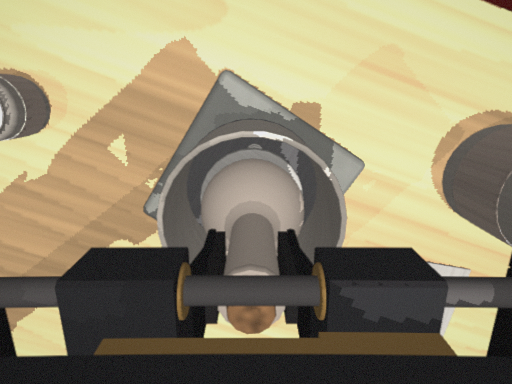

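The flask is seated and centred (belly columns 202–303, guard 158–346). It hasn't slipped in the hand, and the net push of about 11 N means the ring has sunk about 18–19 mm. Handing in.

```bash
python3 -c "
from rig import robot
print(robot.hand_in())"
```

```text
the job is handed in; nothing more can be done
None
```

I handed the job in at about 14 s of the 43 s allowed: the larger flask is still gripped at 45 N, upright and centred in the cradle, with the ring pressed down about 18–19 mm (estimated from the push of about 11 N); the hand-in returned no verdict.

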